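# Square up the glass mixing slabs in their stand

## Robot

A 6-joint arm with a two-finger parallel gripper is mounted at the origin on the work surface. World frame = base frame: x ahead of the robot, y to its left, z up, the work surface at z = 0. Lengths are in m, angles in rad, forces in N, time in s.
With the tool pointing down it reaches from about 0.4 to 0.825 m from the base axis. Payload 7 kg.
Tool frame: the origin (TCP) lies between the finger pads; the fingertips stand 11 mm ahead of it and the grasp point (between the pads) lies 8 mm behind it; z points along the fingers, y is the line along which they close (so a half turn about z gives the same grasp; the last joint's range is limited). The gripper opens to 88 mm and grips with 3 to 60 N. Pads are 19 mm wide; open, the fingers measure 130 mm over their backs; the gripper's body (78 mm by 193 mm) begins 47 mm behind the grasp point.
Start: joints at [-1.021, 0.359, 0.012, 0, -1.224, -0.288], TCP at [0.175, -0.652, 0.21] pointing down, gripper open.
Joint ranges: [-3.07, 3.07], [-1.43, 2.12], [-1.02, 1.25], [-3.03, 1.67], [-3.05, -0], [-3.03, 3.03]. Speed limits (rad/s): [2.39, 2.39, 3.01, 3.14, 3.14, 3.14].

## Interface

Orientations are given as a unit quaternion [w, x, y, z].
In Python, from bench import * gives the robot as it stands.
- The arm moves only by the tool arm_command, never from a script. Its argument "commands" is a list of rows, each an object with "dp": the shift along the tool's x, y, z as a fraction of full scale, a list of three; "twist": the turn about the tool's z as a fraction of full scale; "grip": the opening, from -1 (shut) to 1 (fully open). A call has 1 to 8 rows; each row is the pose to reach, as a shift and turn from the pose commanded when the call began, along the tool's axes at that moment, turning the shorter way round; what a row does not reach only later rows make up. Full scale, the value 1, is 0.3 m for a shift and 360 degrees for a turn. A row lasts 1/12 s, in which the tool goes at most 41.7 mm and 7.16 degrees, less where a joint would pass 70% of its speed; a pose out of reach is approached as far as the arm can. A call with a number of a shift or a turn outside -1 to 1 is refused whole. A call with a gripper value outside its range is refused whole. The fingers move at their own pace and stop on an object; "force" is the grip in N (left out, the last holds). Time passes only in rows, so rows that repeat a pose let the fingers close. It gives the time, the measured TCP pose, the force, the opening and the grip force at its end, in the units of the state.
- state(): the state, without advancing time (a new reading comes with each control period).
- capture(name): name is "scene" or "top"; returns a dict with "frame" (420x560x3 uint8, red, green, blue), "range_z" (420x560 float32, m along the optical axis (not along the pixel's ray), 0 where there is no reading), "fx", "fy", "cx", "cy" (pixels), "T" (4x4, takes a point from camera to world coordinates). Camera axes: x right, y up, looking along -z (the intrinsics and any distortion apply to the point x, -y, -z); pixel columns grow to the right and rows downward; lengths in m; the calibration is good to about 2 mm. A picture is of the moment at which its call begins.
- finish_job(): hands the job in; it is judged then, once.
The state is a dict: "t": time; "joint_positions": joint angles; "joint_vel": joint speeds; "effort": joint torques, N m; "tcp_pos": TCP position; "tool_rot": TCP orientation; "ft_force": force on the tool from outside, world axes, zero at the start; "ft_torque": the same for the moment, N m; "gripper_width": finger opening in m; "finger_force": force on a finger pad.
Only numpy, scipy, OpenCV 4.12 (cv2) and the standard library are available. Lean on these libraries where they do the work, as an engineer would, in place of code of your own. Each camera call takes 0.05 s, during which the arm holds its last target. There are 200 camera calls.

## Task

Lay the loose glass slab flat on top of the three untidy ones in the stand. Then, pushing gently so the glass is not chipped, tap the whole stack home, first against the stand's long stop and then along against its end stop, until all four slabs lie flush, edge over edge, and square with the stand. Leave the things around them where they are.

Things in the scene. Friction and masses are not known exactly. Their poses are not given: they have to be found in the camera images.
- stand: Fixed stand the slabs are stacked on: aluminium base plate 230 (its x) x 290 (its y) x 10 mm; origin at the centre of its underside, on the table, z up, top face at z 10 mm. It carries two upright steel stops, 6 mm thick, top edge 50 mm above the table, which do not give when tapped: a long one along its -x side and a short end one along its +y side.
- long_slot (a point): Point of the stand at its x -73, y +15, z 30 mm. The long stop is clamped in a slot, differently each time: its flat face looks to the stand's +x, parallel to y, from y -65 to +95 mm, and stands up to 12 mm either side of this point in x. Where exactly is not measured: feel for it.
- end_slot (a point): Point of the stand at its x -30, y +115, z 30 mm. The end stop is clamped in a slot, differently each time: its flat face looks to the stand's -y, parallel to x, from x -80 to +20 mm, and stands up to 12 mm either side of this point in y. Where exactly is not measured: feel for it.
- slab_a: The bottom slab of the stack on the stand: a flat glass mixing slab 64 (its x) x 130 (its y) x 10 mm, about 0.2 kg, all four slabs alike. Origin at the centre of its underside, z up, y along its length. It starts clear of both stops by over 10 mm, out of line with its neighbours. Sliding the stack takes 2 to 6 N, slabs over one another up to 13 N; more if the tool also bears down on them.
- slab_b: The second slab of the stack on the stand: a flat glass mixing slab 64 (its x) x 130 (its y) x 10 mm, about 0.2 kg, all four slabs alike. Origin at the centre of its underside, z up, y along its length. It starts clear of both stops by over 10 mm, out of line with its neighbours.
- slab_c: The third slab of the stack on the stand: a flat glass mixing slab 64 (its x) x 130 (its y) x 10 mm, about 0.2 kg, all four slabs alike. Origin at the centre of its underside, z up, y along its length. It starts clear of both stops by over 10 mm, out of line with its neighbours.
- slab_d: The loose fourth slab, lying flat by itself on the table: glass, 64 (its x) x 130 (its y) x 10 mm, about 0.2 kg; origin at the centre of its underside, z up, y along its length. The glass chips if the stack is knocked or pressed against a stop with over 32 N in all, or a slab on another with over 40 N; a quick push does that, so go slowly (20 to 25 mm/s).
- cup: small clear plastic cup, 52 mm across, 38 mm tall; origin at the centre of its underside. A bystander.
- dropper: white dropper bottle, 28 mm across, 55 mm tall; origin at the centre of its underside. A bystander.
- carton: carton 50 x 70 mm, 55 mm tall; origin at the centre of its underside. A bystander.
- canister_1: open steel canister, 90 mm across, 85 mm tall; origin at the centre of its underside. A bystander.
- canister_2: open steel canister, 90 mm across, 85 mm tall; origin at the centre of its underside. A bystander.
- canister_lid: flat steel lid lying on the table, 94 mm across, 20 mm high; origin at the centre of its underside. A bystander.
Mind the look-alikes: they are no part of the job. Leave any blue look-alike of the slab_c alone. Leave any orange look-alike of the slab_d alone.

How it is judged:
By the outcome, as a careful person would: the job done as asked, in the order asked, and still so for the second after the job is handed in, with the robot touching nothing.
It also fails if it takes over 64 s, if anything falls off the work surface, if the arm or the gripper's body presses on something with over 40 N, if the wrist force passes 120 N, or if a joint passes its speed limit or range.

## Working session

There is one attempt and no reset: what is moved stays moved. The work goes in short steps, Python scripts to look and compute and a tool call to move; the robot and the scene stay as the last step left them, time stands still between calls to the robot, and variables do not carry over. Pictures are saved under pics/ and viewed, at most 10 in all, crops included, and the job is handed in when it is done.

Besides the shell and the picture viewer there is one more tool, called after "Emit:" as name(argument=value, ...) on one line, values as JSON. arm_command: Moves the arm, as the interface text tells. Shift numbers are shares of 0.3 m and turn numbers shares of 360 degrees, none past 1 either way. Its arguments: {"type":"object","properties":{"commands":{"type":"array"},"force":{"type":"number"}},"required":["commands"]}

```bash
mkdir -p pics; ls; python3 - <<'E'
from bench import *
import cv2,numpy as np
print(state())
for n in ("scene","top"):
    c=capture(n); cv2.imwrite(f"pics/{n}0.png",c["frame"][:,:,::-1]); np.savez(f"{n}0.npz",**c)
    print(n,c["fx"],c["fy"],c["cx"],c["cy"],[k for k in c]); print(np.round(c["T"],4), (c["range_z"]>0).mean())
E
```

```text
pics
{'t': 0.0, 'joint_positions': array([-1.02089669e+00,  3.59379403e-01,  1.10562291e-02, -3.62836953e-04,
       -1.22409596e+00, -2.88067663e-01]), 'joint_vel': array([-2.96733080e-03, -2.14784437e-04,  2.35318102e-04,  1.56433671e-03,
       -1.55898491e-04, -2.71526684e-05]), 'effort': array([ 1.08209399e-03, -5.82713950e+01,  2.93052542e+01,  6.99670315e+00,
        6.77254808e-03, -2.28512208e-04]), 'tcp_pos': array([ 0.17454337, -0.65150387,  0.20912412]), 'tool_rot': array([-1.74285452e-04, -1.30481046e-01,  9.91450457e-01,  8.10614476e-04]), 'ft_force': array([ 0.77459203, -0.13745753,  0.01185929]), 'ft_torque': array([ 0.00917332, -0.00891008,  0.04080204]), 'finger_force': 0.0, 'gripper_width': 0.08763046706691156}
scene 490.0410797454644 490.0410797454644 280.918075879807 208.30290252766602 ['frame', 'range_z', 'fx', 'fy', 'cx', 'cy', 'T']
[[ 0.2342 -0.6371  0.7344  1.3084]
 [ 0.9721  0.1612 -0.1702 -0.1343]
 [-0.0099  0.7538  0.6571  0.7341]
 [ 0.      0.      0.      1.    ]] 0.9961139455782313
top 488.21847254528353 488.21847254528353 277.07468861353146 208.76570535360668 ['frame', 'range_z', 'fx', 'fy', 'cx', 'cy', 'T']
[[ 0.0159  0.9884 -0.151   0.4068]
 [-0.9998  0.014  -0.0138  0.05  ]
 [-0.0115  0.1512  0.9884  1.0695]
 [ 0.      0.      0.      1.    ]] 0.9958418367346938
```

View pics/scene0.png

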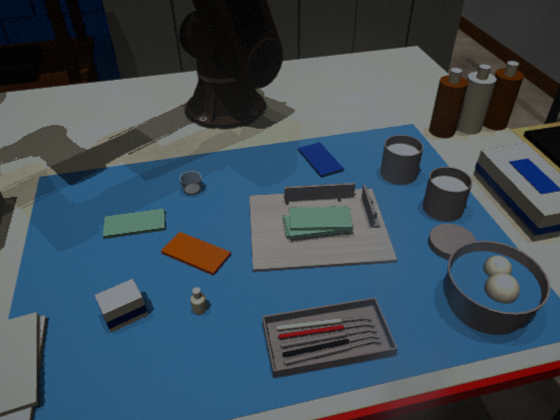

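View pics/top0.png

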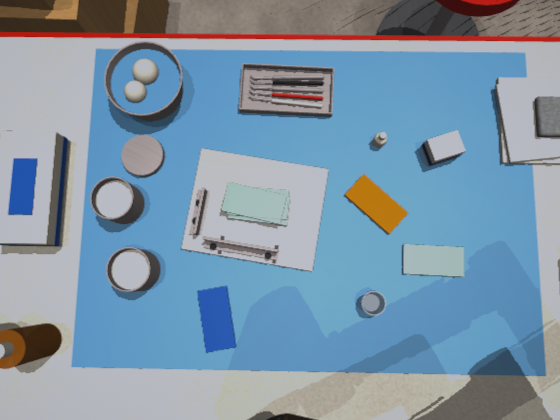

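The views show the stand at top px (255,210), with its long stop on the robot side and its end stop at left (198,212). The green stack is at (257,203). The loose green slab is at (433,260). Orange (376,203) and blue (216,318) are look-alikes.

```bash
cat > h.py <<'E'
import numpy as np, cv2
def cloud(c):
    z=c["range_z"].astype(float); v,u=np.mgrid[:z.shape[0],:z.shape[1]]
    p=np.stack([(u-c["cx"])/c["fx"]*z,-(v-c["cy"])/c["fy"]*z,-z],-1)
    T=c["T"]; P=p@T[:3,:3].T+T[:3,3]; P[z==0]=np.nan; return P
def rect(P):
    (x,y),(w,h),a=cv2.minAreaRect((P[:,:2]*1000).astype(np.float32)); return np.round([x,y,w,h,a],1)
def green(c):
    h=cv2.cvtColor(c["frame"],cv2.COLOR_RGB2HSV).astype(int); return (h[...,0]>60)&(h[...,0]<90)&(h[...,1]>25)&(h[...,2]>60)
def big(m):
    n,l,s,_=cv2.connectedComponentsWithStats(m.astype(np.uint8)); o=np.argsort(-s[1:,4])+1
    return [(l==i) for i in o[:4] if s[i,4]>60]
def tri(pa,ca,pb,cb):
    R=[]
    for p,c in((pa,ca),(pb,cb)):
        d=c["T"][:3,:3]@np.array([(p[0]-c["cx"])/c["fx"],-(p[1]-c["cy"])/c["fy"],-1]); R.append((c["T"][:3,3],d/np.linalg.norm(d)))
    A=sum(np.eye(3)-np.outer(d,d) for o,d in R); b=sum((np.eye(3)-np.outer(d,d))@o for o,d in R); return np.linalg.solve(A,b)
E
python3 - <<'E'
from h import *
C={n:dict(np.load(n+"0.npz")) for n in("scene","top")}
for n,c in C.items():
    P=cloud(c); ok=~np.isnan(P[...,0])
    box=ok&(P[...,0]>.35)&(P[...,0]<.85)&(P[...,1]>-.5)&(P[...,1]<.3)
    for m in big(green(c)&box)[:2]:
        Q=P[m]; print(n,"green",m.sum(),np.argwhere(m).mean(0)[::-1].round(1),"z pct",np.percentile(Q[:,2],[3,25,50,75,97]).round(4),rect(Q))
        for lo in(.004,.014,.024,.034):
            q=Q[(Q[:,2]>lo)&(Q[:,2]<lo+.01)]
            if len(q)>80: print("   ",lo,len(q),rect(q))
    hsv=cv2.cvtColor(c["frame"],cv2.COLOR_RGB2HSV)
    m=box&(hsv[...,1]<80)&(P[...,2]>.004)&(P[...,2]<.016)
    m=big(m)[0]; print(n,"stand",m.sum(),np.median(P[m][:,2]).round(4),rect(P[m]))
    t=box&(P[...,2]>.044)&(P[...,2]<.056)&(P[...,0]<.72)&(P[...,1]>-.1)&(P[...,1]<.25)
    for m in big(t)[:4]: print(n,"high",m.sum(),np.median(P[m],0).round(4),rect(P[m]))
E
```

```text
scene green 1704 [316.4 219.8] z pct [0.0221 0.0376 0.0397 0.0408 0.0424] [567.4 118.4 149.5 112.9  77.5]
    0.024 277 [606.5  95.  140.6  59.7  56.7]
    0.034 1371 [578.9 118.2 130.2  67.9  77.5]
scene green 1153 [133.8 222. ] z pct [0.0074 0.0094 0.0103 0.0112 0.0127] [ 463.5 -269.8  129.3   70.6   87.6]
    0.004 1140 [ 463.5 -269.7  129.    69.4   88.4]
scene stand 7399 0.0103 [571.8 117.6 291.2 233.5  81.1]
scene high 263 [0.4904 0.1406 0.0491] [489.  144.5 159.3  12.8  81.2]
scene high 117 [0.5676 0.2319 0.0498] [561.4 233.4   7.5  98.7  80.5]
top green 1789 [251.6 202.2] z pct [0.0182 0.0371 0.0388 0.0401 0.0426] [577.  113.3 146.4  73.6  83.8]
    0.014 116 [553.4 100.3  37.6 139.   16.5]
    0.024 118 [577.4 108.7 134.2  71.5  83.9]
    0.034 1538 [577.5 114.3 130.3  64.4  77.5]
top green 387 [454.6 263. ] z pct [0.0063 0.0084 0.0098 0.011  0.013 ] [ 459.4 -312.9   46.3   60.3   87.5]
    0.004 385 [ 459.4 -312.9   46.3   60.3   87.5]
top stand 10463 0.0093 [570.6 113.  291.4 230.3  81.2]
top high 225 [0.4873 0.1404 0.0491] [488.  140.8 158.3   6.2  81.2]
top high 150 [0.5579 0.2294 0.0487] [558.5 229.5   6.6 100.   81. ]
```

```bash
cat >> h.py <<'E'
def R(q):
    from scipy.spatial.transform import Rotation as r; return r.from_quat(np.r_[q[1:],q[0]]).as_matrix()
def go(s,x,y,z,yang):
    "dp, twist (shares) to bring TCP to x,y,z (m) with tool y at world angle yang (deg, mod 180)"
    M=R(s["tool_rot"]); d=M.T@(np.array([x,y,z])-s["tcp_pos"]); a=np.degrees(np.arctan2(M[1,1],M[0,1]))
    t=(yang-a+90)%180-90; print("dp",(d/.3).round(4),"twist",round(-t/360,4),"now ang",a.round(2),"tilt",M[:,2].round(4))
E
python3 - <<'E'
from h import *; from bench import *
for n in("scene","top"):
    c=dict(np.load(n+"0.npz")); P=cloud(c)
    hsv=cv2.cvtColor(c["frame"],cv2.COLOR_RGB2HSV)
    m=(P[...,2]>.005)&(P[...,2]<.015)&(P[...,0]>.38)&(P[...,0]<.55)&(P[...,1]>-.36)&(P[...,1]<-.18)&(hsv[...,1]<110)
    m=big(m)[0]; print(n,m.sum(),np.argwhere(m).mean(0)[::-1].round(1),np.median(P[m],0).round(4),rect(P[m]))
    # C top only, and stack in stand frame extents
    g=green(c)&(P[...,2]>.012)&(P[...,1]>0); Q=P[g]; cs={"scene":(.5718,.1176),"top":(.5706,.113)}[n]
    a=np.radians(-8.8); X=(Q[:,:2]-cs)@np.array([[np.cos(a),-np.sin(a)],[np.sin(a),np.cos(a)]])*1000
    print("stack ext stand x",np.percentile(X[:,0],[.5,99.5]).round(1),"y",np.percentile(X[:,1],[.5,99.5]).round(1))
go(state(),.463,-.272,.15,178)
E
```

```text
scene 1257 [133.4 222.7] [ 0.4671 -0.2709  0.0102] [ 464.1 -269.9  128.9   70.7   88.4]
stack ext stand x [-26.9  46.2] y [-73.2  65.9]
top 1810 [433.8 259.9] [ 0.462  -0.2744  0.0097] [ 462.6 -274.7  132.1   64.    87.8]
stack ext stand x [-31.2  43.5] y [-70.6  66.7]
dp [-1.256   0.9731  0.1987] twist -0.2028 now ang 104.99 tilt [-5.0e-04  1.4e-03 -1.0e+00]
```

Emit:
arm_command(commands=[{"dp":[-0.8,0.62,0.15],"twist":-0.13,"grip":1},{"dp":[-0.8,0.62,0.15],"twist":-0.13,"grip":1},{"dp":[-0.8,0.62,0.15],"twist":-0.13,"grip":1},{"dp":[-0.8,0.62,0.15],"twist":-0.13,"grip":1},{"dp":[-0.8,0.62,0.15],"twist":-0.13,"grip":1},{"dp":[-0.8,0.62,0.15],"twist":-0.13,"grip":1},{"dp":[-0.8,0.62,0.15],"twist":-0.13,"grip":1},{"dp":[-0.8,0.62,0.15],"twist":-0.13,"grip":1}], force=15)

```text
t: 0.77
tcp_pos: [0.36, -0.4066, 0.1642]
tool_rot: [0.0, -0.516, 0.856, 0.001]
ft_force: [-0.4, -0.4, -1.1]
gripper_width: 0.0874
finger_force: 0.0
```

```bash
python3 -c "
from h import *; from bench import *
s=state(); print(s['t'],s['tcp_pos']); go(s,.463,-.272,.12,178)"
```

```text
0.7667 [ 0.35998651 -0.40658178  0.16419837]
dp [-0.5569 -0.0945  0.1477] twist -0.0717 now ang 152.18 tilt [-3.0e-04  1.2e-03 -1.0e+00]
```

Emit:
arm_command(commands=[{"dp":[-0.557,-0.0945,0.148],"twist":-0.072,"grip":1},{"dp":[-0.557,-0.0945,0.148],"twist":-0.072,"grip":1},{"dp":[-0.557,-0.0945,0.148],"twist":-0.072,"grip":1},{"dp":[-0.557,-0.0945,0.148],"twist":-0.072,"grip":1},{"dp":[-0.557,-0.0945,0.148],"twist":-0.072,"grip":1},{"dp":[-0.557,-0.0945,0.148],"twist":-0.072,"grip":1},{"dp":[-0.557,-0.0945,0.148],"twist":-0.072,"grip":1}])

```text
t: 1.35
tcp_pos: [0.4623, -0.2758, 0.1203]
tool_rot: [-0.0, -0.693, 0.721, 0.0]
ft_force: [-0.0, -0.1, -1.2]
gripper_width: 0.0875
finger_force: 0.0
```

```bash
python3 -c "
from h import *; from bench import *
s=state(); print(s['t'],s['tcp_pos']); go(s,.463,-.272,.0135,178)
c=capture('scene'); cv2.imwrite('pics/s1.png',cv2.resize(c['frame'][150:300,60:260,::-1],None,fx=3,fy=3))"
```

```text
1.35 [ 0.46226869 -0.27583838  0.12031597]
dp [-0.0128 -0.0023  0.3561] twist -0.0006 now ang 177.78 tilt [-1.1e-03  2.0e-04 -1.0e+00]
```

View pics/s1.png

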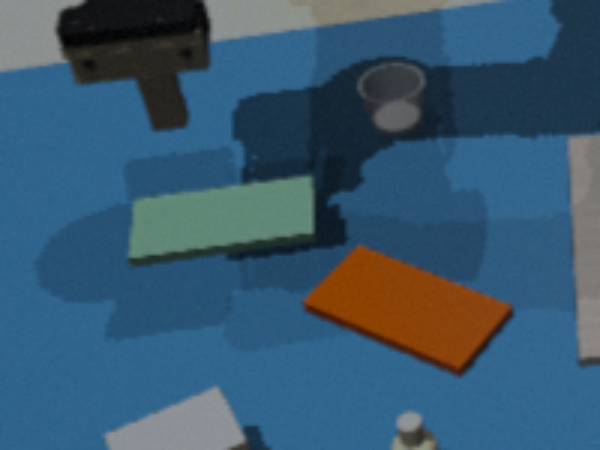

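The gripper hangs over the slab (crop (225,220)), open along the slab's short side. The way down is clear.

Emit:
arm_command(commands=[{"dp":[-0.01,-0.002,0.12],"twist":0,"grip":1},{"dp":[-0.01,-0.002,0.24],"twist":0,"grip":1},{"dp":[-0.01,-0.002,0.3],"twist":0,"grip":1},{"dp":[-0.01,-0.002,0.34],"twist":0,"grip":1},{"dp":[-0.01,-0.002,0.356],"twist":0,"grip":1},{"dp":[-0.01,-0.002,0.356],"twist":0,"grip":1},{"dp":[-0.01,-0.002,0.356],"twist":0,"grip":0.3},{"dp":[-0.01,-0.002,0.356],"twist":0,"grip":0.3}])

```text
t: 2.07
tcp_pos: [0.4636, -0.2741, 0.015]
tool_rot: [0.0, -0.693, 0.721, -0.001]
ft_force: [0.5, 0.3, 1.0]
gripper_width: 0.079
finger_force: 0.0
```

Emit:
arm_command(commands=[{"dp":[0,0,0],"twist":0,"grip":0.3},{"dp":[0,0,0],"twist":0,"grip":0.3},{"dp":[0,0,0],"twist":0,"grip":0.3},{"dp":[0,0,0],"twist":0,"grip":0.3}])

```text
t: 2.4
tcp_pos: [0.4633, -0.2733, 0.0143]
tool_rot: [0.0, -0.693, 0.721, -0.0]
ft_force: [-0.0, 0.3, 0.8]
gripper_width: 0.0578
finger_force: 0.0
```

```bash
python3 -c "
from h import *; from bench import *
s=state(); print(s['t'],s['tcp_pos'],s['gripper_width'],s['finger_force'])
c=capture('scene'); a=cv2.resize(c['frame'][150:300,60:260,::-1],None,fx=3,fy=3); cv2.imwrite('pics/s2.png',a)
np.savez('s2.npz',**c)"
```

```text
2.4 [ 0.46328458 -0.27334669  0.01430614] 0.057766745484548236 0.0
```

View pics/s2.png

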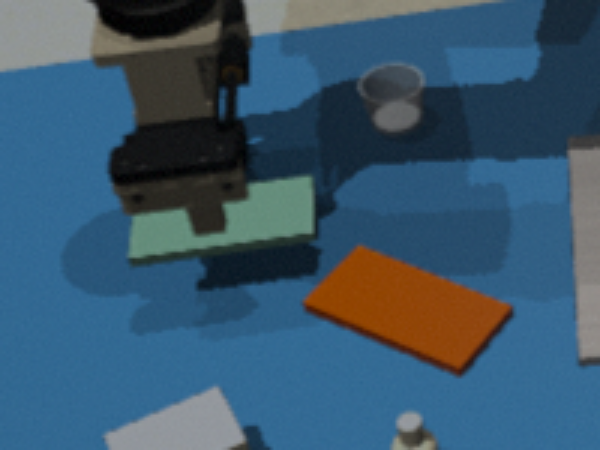

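The front fingertip (crop (210,230)) appears over the slab's top, not outside its front edge (y≈250). I'll check this with depth.

```bash
python3 -c "
from h import *
c=dict(np.load('s2.npz')); P=cloud(c)
for v in range(212,242,2):
    print(v,[tuple((P[v,u]*1000).round(0).astype(int)) for u in (118,126,130,134,140)], c['frame'][v,130])
c=dict(np.load('s2.npz')); g=green(c)&(P[...,1]<-.15)&(P[...,0]<.55); m=big(g)[0]; print(rect(P[m]))
"
```

```text
212 [(np.int64(559), np.int64(-277), np.int64(122)), (np.int64(553), np.int64(-264), np.int64(114)), (np.int64(553), np.int64(-257), np.int64(113)), (np.int64(553), np.int64(-250), np.int64(111)), (np.int64(556), np.int64(-239), np.int64(111))] [40 38 32]
214 [(np.int64(551), np.int64(-280), np.int64(111)), (np.int64(551), np.int64(-266), np.int64(107)), (np.int64(553), np.int64(-258), np.int64(107)), (np.int64(551), np.int64(-251), np.int64(104)), (np.int64(554), np.int64(-240), np.int64(105))] [40 39 33]
216 [(np.int64(551), np.int64(-281), np.int64(105)), (np.int64(553), np.int64(-266), np.int64(104)), (np.int64(553), np.int64(-259), np.int64(103)), (np.int64(552), np.int64(-252), np.int64(101)), (np.int64(552), np.int64(-241), np.int64(98))] [43 40 34]
218 [(np.int64(552), np.int64(-282), np.int64(102)), (np.int64(551), np.int64(-268), np.int64(97)), (np.int64(510), np.int64(-267), np.int64(62)), (np.int64(454), np.int64(-269), np.int64(12)), (np.int64(457), np.int64(-256), np.int64(12))] [42 40 35]
220 [(np.int64(449), np.int64(-303), np.int64(10)), (np.int64(510), np.int64(-276
[... 2109 characters left out ...]
4(-1)), (np.int64(501), np.int64(-271), np.int64(2)), (np.int64(507), np.int64(-258), np.int64(4))] [15 30 45]
238 [(np.int64(498), np.int64(-305), np.int64(1)), (np.int64(503), np.int64(-288), np.int64(2)), (np.int64(503), np.int64(-280), np.int64(0)), (np.int64(505), np.int64(-272), np.int64(0)), (np.int64(511), np.int64(-259), np.int64(3))] [15 32 45]
240 [(np.int64(503), np.int64(-305), np.int64(0)), (np.int64(511), np.int64(-288), np.int64(3)), (np.int64(512), np.int64(-280), np.int64(3)), (np.int64(512), np.int64(-272), np.int64(1)), (np.int64(514), np.int64(-259), np.int64(0))] [11 27 35]
[ 477.5 -262.4  107.1  141.8   22.7]<string>:5: RuntimeWarning: invalid value encountered in cast
```

Emit:
arm_command(commands=[{"dp":[0,0,0],"twist":0,"grip":1},{"dp":[0,0,0],"twist":0,"grip":1},{"dp":[0,0,0],"twist":0,"grip":1},{"dp":[0,0,0],"twist":0,"grip":1},{"dp":[0,0,0],"twist":0,"grip":1},{"dp":[0,0,0.01],"twist":0,"grip":1},{"dp":[0,0,0.02],"twist":0,"grip":1},{"dp":[0,0,0.02],"twist":0,"grip":1}])

```text
t: 3.12
tcp_pos: [0.4625, -0.2732, 0.0071]
tool_rot: [-0.0, -0.693, 0.721, 0.0]
ft_force: [-0.3, -1.1, 0.4]
gripper_width: 0.0875
finger_force: 0.0
```

```bash
cat >> h.py <<'E'
def tip(c,s):
    "lowest gripper points seen by camera near the TCP"
    P=cloud(c); f=c["frame"].astype(int); t=s["tcp_pos"]
    m=(np.abs(P[...,0]-t[0])<.08)&(np.abs(P[...,1]-t[1])<.1)&(P[...,2]>.02)&(P[...,2]<.3)
    Q=P[m]; n=Q[np.abs(Q[:,1]-t[1])<.012]
    print("finger z pct",np.percentile(n[:,2],[0.5,2,5,20]).round(4),len(n),"x",np.percentile(n[n[:,2]<.06][:,0],[5,50,95]).round(3) if (n[:,2]<.06).any() else "")
E
python3 -c "
from h import *; from bench import *
s=state(); print(s['t'],s['tcp_pos'],s['ft_force'],s['gripper_width'],s['joint_positions'])
c=capture('scene'); tip(c,s); tip(dict(np.load('s2.npz')),s); np.savez('s3.npz',**c); d=capture('top'); np.savez('t3.npz',**d); cv2.imwrite('pics/s3.png',np.hstack([cv2.resize(x['frame'][a:a+130,b:b+130,::-1],(390,390)) for x,a,b in((c,150,70),(d,195,370))]))
P=cloud(d)
m=(np.abs(P[...,0]-.463)<.1)&(np.abs(P[...,1]+.273)<.1); print('top hist',np.histogram(P[m][:,2],bins=np.arange(0,.4,.02)))
"
```

```text
3.1167 [ 0.46252952 -0.27322934  0.0070978 ] [-0.27261431 -1.10434533  0.36701635] 0.0875385717308924 [-1.68588014e-01  3.58129281e-01 -5.32956219e-01 -2.11026112e-04
 -6.80800343e-01  1.28760824e-01]
finger z pct [0.0284 0.0334 0.0425 0.1333] 1352 x [0.515 0.523 0.526]
finger z pct [0.0351 0.0405 0.0473 0.1433] 1246 x [0.505 0.509 0.511]
top hist (array([227,   0,   0,   6,   0, 212, 516,   0,   0,   0,   4,  64,  61,
        59,  61,  43,  12, 108,  47]), array([0.  , 0.02, 0.04, 0.06, 0.08, 0.1 , 0.12, 0.14, 0.16, 0.18, 0.2 ,
       0.22, 0.24, 0.26, 0.28, 0.3 , 0.32, 0.34, 0.36, 0.38]))
```

View pics/s3.png

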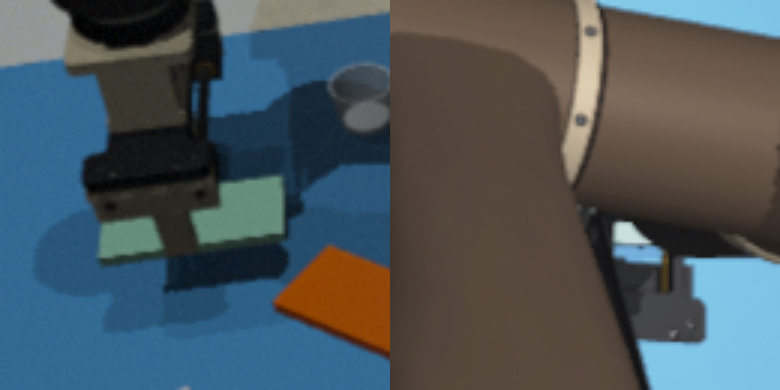

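Confirmed: reported z is about 31 mm lower than the camera shows. The fingertip is at z≈28 mm with no contact, at left crop (178,255), while x and y agree. I'll go down using the camera height.

Emit:
arm_command(commands=[{"dp":[0,0,0.02],"twist":0,"grip":1},{"dp":[0,0,0.04],"twist":0,"grip":1},{"dp":[0,0,0.055],"twist":0,"grip":1},{"dp":[0,0,0.067],"twist":0,"grip":1},{"dp":[0,0,0.07],"twist":0,"grip":1},{"dp":[0,0,0.07],"twist":0,"grip":1},{"dp":[0,0,0.07],"twist":0,"grip":1}])

```text
t: 3.8
tcp_pos: [0.463, -0.2734, -0.0132]
tool_rot: [-0.0, -0.693, 0.721, 0.0]
ft_force: [-0.1, 0.0, 0.1]
gripper_width: 0.0877
finger_force: 0.0
```

```bash
python3 -c "
from h import *; from bench import *
s=state(); print(s['t'],s['tcp_pos'],s['ft_force'])
c=capture('scene'); P=cloud(c)
for v in range(224,246): print(v,[tuple((P[v,u]*1000).round(0)) for u in (126,131,136)], c['frame'][v,131])
"
```

```text
3.8 [ 0.4630311  -0.27336647 -0.0132248 ] [-0.05736126  0.03237647  0.07672578]
224 [(np.float64(553.0), np.float64(-271.0), np.float64(84.0)), (np.float64(553.0), np.float64(-262.0), np.float64(82.0)), (np.float64(554.0), np.float64(-252.0), np.float64(81.0))] [42 39 32]
225 [(np.float64(549.0), np.float64(-272.0), np.float64(78.0)), (np.float64(551.0), np.float64(-262.0), np.float64(78.0)), (np.float64(551.0), np.float64(-253.0), np.float64(76.0))] [43 44 36]
226 [(np.float64(551.0), np.float64(-272.0), np.float64(77.0)), (np.float64(553.0), np.float64(-263.0), np.float64(77.0)), (np.float64(553.0), np.float64(-254.0), np.float64(74.0))] [45 41 36]
227 [(np.float64(551.0), np.float64(-273.0), np.float64(75.0)), (np.float64(553.0), np.float64(-263.0), np.float64(74.0)), (np.float64(554.0), np.float64(-254.0), np.float64(73.0))] [44 40 35]
228 [(np.float64(553.0), np.float64(-273.0), np.float64(74.0)), (np.float64(554.0), np.float64(-264.0), np.float64(72.0)), (np.float64(486.0), np.float64(-265.0), np.float64(11.0))] [43 42 34]
229 [(np.float64(550.0), np.float64(-274.0), np.float64
[... 2511 characters left out ...]
, (np.float64(517.0), np.float64(-278.0), np.float64(1.0)), (np.float64(519.0), np.float64(-268.0), np.float64(1.0))] [23 31 33]
243 [(np.float64(518.0), np.float64(-288.0), np.float64(2.0)), (np.float64(519.0), np.float64(-278.0), np.float64(0.0)), (np.float64(522.0), np.float64(-268.0), np.float64(1.0))] [15 28 41]
244 [(np.float64(517.0), np.float64(-289.0), np.float64(-2.0)), (np.float64(525.0), np.float64(-278.0), np.float64(3.0)), (np.float64(525.0), np.float64(-268.0), np.float64(1.0))] [14 30 41]
245 [(np.float64(523.0), np.float64(-288.0), np.float64(0.0)), (np.float64(527.0), np.float64(-278.0), np.float64(2.0)), (np.float64(527.0), np.float64(-268.0), np.float64(-1.0))] [11 26 39]
```

Emit:
arm_command(commands=[{"dp":[0,0,0.006],"twist":0,"grip":1},{"dp":[0,0,0.013],"twist":0,"grip":1},{"dp":[0,0,0.013],"twist":0,"grip":1},{"dp":[0,0,0.013],"twist":0,"grip":0.2},{"dp":[0,0,0.013],"twist":0,"grip":0.2},{"dp":[0,0,0.013],"twist":0,"grip":0.2},{"dp":[0,0,0.013],"twist":0,"grip":0.2},{"dp":[0,0,0.013],"twist":0,"grip":0.2}], force=20)

```text
t: 4.52
tcp_pos: [0.4633, -0.2736, -0.0162]
tool_rot: [0.0, -0.693, 0.721, -0.0]
ft_force: [-1.6, -0.3, 8.0]
gripper_width: 0.0635
finger_force: 21.8
```

Emit:
arm_command(commands=[{"dp":[0,0,0],"twist":0,"grip":0.2},{"dp":[0,0,0],"twist":0,"grip":0.2},{"dp":[0,0,0],"twist":0,"grip":0.2}])

```text
t: 4.77
tcp_pos: [0.4633, -0.2737, -0.0162]
tool_rot: [0.0, -0.693, 0.721, -0.0]
ft_force: [-2.5, 1.0, 8.2]
gripper_width: 0.0636
finger_force: 21.8
```

Gripped at 63.6 mm. The 8 N upward load shows the tips touch the table, so tip z ≈ reported z + 16 mm. Lift and carry.

Emit:
arm_command(commands=[{"dp":[0,0,-0.02],"twist":0,"grip":0.2},{"dp":[0,0,-0.07],"twist":0,"grip":0.2},{"dp":[0,0,-0.16],"twist":0,"grip":0.2},{"dp":[0,0,-0.26],"twist":0,"grip":0.2},{"dp":[0,0,-0.35],"twist":0,"grip":0.2},{"dp":[0,0,-0.4],"twist":0,"grip":0.2},{"dp":[0,0,-0.4],"twist":0,"grip":0.2}])

```text
t: 5.35
tcp_pos: [0.4651, -0.274, 0.1069]
tool_rot: [0.002, -0.693, 0.721, -0.003]
ft_force: [1.4, 0.2, -1.1]
gripper_width: 0.0639
finger_force: 20.0
```

```bash
python3 -c "
from h import *; from bench import *
s=state(); print(s['t'],s['tcp_pos'],s['ft_force'],s['gripper_width'],s['finger_force']); go(s,.578,.1148,.10,171.2)
"
```

```text
5.35 [ 0.46514021 -0.27395714  0.10687327] [ 1.35156731  0.18409884 -1.14564596] 0.06390618135924603 19.99891072511673
dp [-1.3097 -0.3249  0.023 ] twist 0.0182 now ang 177.75 tilt [ 0.0062 -0.0017 -1.    ]
```

Emit:
arm_command(commands=[{"dp":[-0.05,-0.013,0.0],"twist":0.002,"grip":0.2},{"dp":[-0.15,-0.037,0.0],"twist":0.004,"grip":0.2},{"dp":[-0.27,-0.067,0.0],"twist":0.006,"grip":0.2},{"dp":[-0.39,-0.097,0.0],"twist":0.009,"grip":0.2},{"dp":[-0.51,-0.127,0.0],"twist":0.012,"grip":0.2},{"dp":[-0.63,-0.157,0.0],"twist":0.015,"grip":0.2},{"dp":[-0.75,-0.187,0.0],"twist":0.018,"grip":0.2},{"dp":[-0.87,-0.217,0.0],"twist":0.0185,"grip":0.2}])

```text
t: 6.02
tcp_pos: [0.5378, -0.0134, 0.102]
tool_rot: [-0.001, -0.649, 0.761, 0.0]
ft_force: [0.8, -0.0, -0.7]
gripper_width: 0.0641
finger_force: 20.0
```

```bash
python3 -c "
from h import *; from bench import *
s=state(); print(s['t'],s['tcp_pos'],s['ft_force'],s['gripper_width'],s['finger_force']); go(s,.578,.1148,.06,171.2)
"
```

```text
6.0167 [ 0.53777309 -0.01340607  0.10198379] [ 0.76222374 -0.00930388 -0.70893945] 0.06410245956108424 19.99795228242874
dp [-0.4431 -0.0656  0.1397] twist -0.0006 now ang 170.98 tilt [-1.5e-03 -1.0e-04 -1.0e+00]
```

Emit:
arm_command(commands=[{"dp":[-0.1,-0.015,0.02],"twist":0,"grip":0.2},{"dp":[-0.2,-0.03,0.05],"twist":0,"grip":0.2},{"dp":[-0.3,-0.045,0.08],"twist":0,"grip":0.2},{"dp":[-0.39,-0.058,0.11],"twist":0,"grip":0.2},{"dp":[-0.443,-0.066,0.14],"twist":0,"grip":0.2},{"dp":[-0.443,-0.066,0.14],"twist":0,"grip":0.2},{"dp":[-0.443,-0.066,0.14],"twist":0,"grip":0.2}])

```text
t: 6.6
tcp_pos: [0.5775, 0.1132, 0.0592]
tool_rot: [-0.002, -0.65, 0.76, 0.0]
ft_force: [-0.8, -0.8, -2.3]
gripper_width: 0.0636
finger_force: 20.0
```

```bash
python3 -c "
from h import *; from bench import *
s=state(); print(s['t'],s['tcp_pos'],s['ft_force'],s['gripper_width'],s['finger_force']); go(s,.578,.1148,.0245,171.2)
c=capture('scene'); cv2.imwrite('pics/s4.png',cv2.resize(c['frame'][140:280,230:410,::-1],None,fx=4,fy=4))
"
```

```text
6.6 [0.57753372 0.11316505 0.05915775] [-0.7569196  -0.84089102 -2.27773285] 0.06356993699874237 19.99894291162491
dp [-0.0058 -0.001   0.1155] twist -0.0002 now ang 171.12 tilt [-0.003  -0.0013 -1.    ]
```

View pics/s4.png

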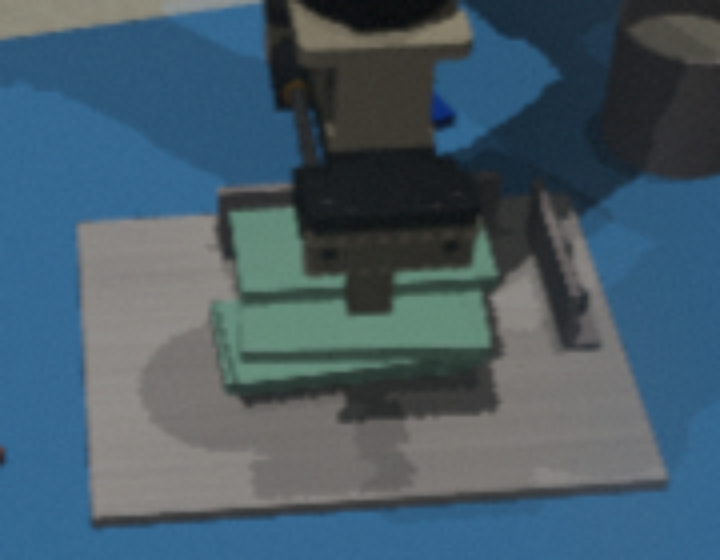

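D hangs level above the stack (crop (365,250)) with its ends in line. Lowering.

Emit:
arm_command(commands=[{"dp":[-0.002,-0.001,0.03],"twist":0,"grip":0.2},{"dp":[-0.002,-0.001,0.06],"twist":0,"grip":0.2},{"dp":[-0.002,-0.001,0.08],"twist":0,"grip":0.2},{"dp":[-0.002,-0.001,0.093],"twist":0,"grip":0.2},{"dp":[-0.002,-0.001,0.1],"twist":0,"grip":0.2},{"dp":[-0.002,-0.001,0.105],"twist":0,"grip":0.2},{"dp":[-0.002,-0.001,0.108],"twist":0,"grip":0.2}])

```text
t: 7.23
tcp_pos: [0.5791, 0.1134, 0.0285]
tool_rot: [-0.0, -0.65, 0.76, -0.0]
ft_force: [0.6, 0.0, -1.2]
gripper_width: 0.0637
finger_force: 20.0
```

Emit:
arm_command(commands=[{"dp":[0,0,0.003],"twist":0,"grip":0.2},{"dp":[0,0,0.006],"twist":0,"grip":0.2},{"dp":[0,0,0.006],"twist":0,"grip":0.2}])

```text
t: 7.48
tcp_pos: [0.5791, 0.1136, 0.0268]
tool_rot: [0.0, -0.65, 0.76, -0.0]
ft_force: [-1.2, 0.2, -3.1]
gripper_width: 0.0639
finger_force: 20.0
```

Emit:
arm_command(commands=[{"dp":[0,0,0.002],"twist":0,"grip":0.2},{"dp":[0,0,0.004],"twist":0,"grip":0.2},{"dp":[0,0,0.006],"twist":0,"grip":0.2},{"dp":[0,0,0.006],"twist":0,"grip":0.2}])

```text
t: 7.82
tcp_pos: [0.579, 0.1136, 0.0249]
tool_rot: [-0.0, -0.65, 0.76, 0.0]
ft_force: [0.3, -0.6, -1.8]
gripper_width: 0.0634
finger_force: 20.0
```

Emit:
arm_command(commands=[{"dp":[0,0,0.002],"twist":0,"grip":0.2},{"dp":[0,0,0.003],"twist":0,"grip":0.2},{"dp":[0,0,0.003],"twist":0,"grip":0.2}])

```text
t: 8.07
tcp_pos: [0.579, 0.1136, 0.024]
tool_rot: [-0.0, -0.65, 0.76, 0.0]
ft_force: [0.5, 0.9, -2.2]
gripper_width: 0.0637
finger_force: 20.0
```

Emit:
arm_command(commands=[{"dp":[0,0,0.002],"twist":0,"grip":0.2},{"dp":[0,0,0.004],"twist":0,"grip":0.2},{"dp":[0,0,0.004],"twist":0,"grip":0.2}])

```text
t: 8.32
tcp_pos: [0.5791, 0.1136, 0.0238]
tool_rot: [0.0, -0.65, 0.76, -0.0]
ft_force: [-3.3, 0.0, 7.9]
gripper_width: 0.0637
finger_force: 21.2
```

```bash
python3 -c "
from h import *; from bench import *
s=state(); print(s['t'],s['tcp_pos'],s['ft_force'])
c=capture('scene'); P=cloud(c); g=green(c)&(P[...,2]>.03)&(P[...,1]>.03)&(P[...,1]<.2); Q=P[g]; print(np.histogram(Q[:,2]*1000,bins=range(30,64,2)))
"
```

```text
8.3167 [0.57912428 0.11360071 0.02379673] [-3.33562806  0.01870001  7.92778243]
(array([110,  44,  36,  19,  16,  31,  32,  37,  53, 199, 194,  39,   1,
         0,   0,   0]), array([30, 32, 34, 36, 38, 40, 42, 44, 46, 48, 50, 52, 54, 56, 58, 60, 62]))
```

D seats at exactly the predicted height. Unload, release, rise.

Emit:
arm_command(commands=[{"dp":[0,0,-0.002],"twist":0,"grip":0.2},{"dp":[0,0,-0.002],"twist":0,"grip":0.9},{"dp":[0,0,-0.002],"twist":0,"grip":0.9},{"dp":[0,0,-0.002],"twist":0,"grip":0.9},{"dp":[0,0,-0.002],"twist":0,"grip":0.9},{"dp":[0,0,-0.002],"twist":0,"grip":0.9},{"dp":[0,0,-0.05],"twist":0,"grip":0.9},{"dp":[0,0,-0.14],"twist":0,"grip":0.9}])

```text
t: 9.03
tcp_pos: [0.5767, 0.1126, 0.0622]
tool_rot: [-0.003, -0.65, 0.76, 0.001]
ft_force: [-0.4, 0.6, -0.5]
gripper_width: 0.0834
finger_force: 0.0
```

```bash
cat >> h.py <<'E'
A=np.radians(-8.8); S0=np.array([.5712,.1153]); RS=np.array([[np.cos(A),-np.sin(A)],[np.sin(A),np.cos(A)]])
def stand(p): return RS.T@(np.asarray(p)[:2]-S0)*1000
def world(x,y): return S0+RS@np.array([x,y])/1000
E
python3 -c "
from h import *; from bench import *
s=state(); print(s['t'],s['tcp_pos'],s['gripper_width'],stand(s['tcp_pos']))
w=world(78,3); go(s,*w,.07,81.2)
"
```

```text
9.0333 [0.57674093 0.11256944 0.06216265] 0.08341349723910273 [ 5.89344408 -1.85073249]
dp [-0.0168 -0.2402 -0.0275] twist 0.2495 now ang 171.02 tilt [-0.0059 -0.0026 -1.    ]
```

Emit:
arm_command(commands=[{"dp":[-0.01,-0.08,-0.027],"twist":0.02,"grip":0.5},{"dp":[-0.01,-0.16,-0.027],"twist":0.04,"grip":0.5},{"dp":[-0.01,-0.24,-0.027],"twist":0.06,"grip":0.5},{"dp":[-0.01,-0.24,-0.027],"twist":0.08,"grip":0.5},{"dp":[-0.01,-0.24,-0.027],"twist":0.1,"grip":0.5},{"dp":[-0.01,-0.24,-0.027],"twist":0.12,"grip":0.5},{"dp":[-0.01,-0.24,-0.027],"twist":0.14,"grip":0.5},{"dp":[-0.01,-0.24,-0.027],"twist":0.16,"grip":0.5}])

```text
t: 9.7
tcp_pos: [0.6505, 0.1052, 0.0726]
tool_rot: [-0.0, -0.203, 0.979, -0.0]
ft_force: [0.9, 0.8, -0.1]
gripper_width: 0.0657
finger_force: 0.0
```

```bash
python3 -c "
from h import *; from bench import *
s=state(); print(s['t'],s['tcp_pos'],s['gripper_width'],stand(s['tcp_pos']),s['joint_positions'])
w=world(78,0); go(s,*w,.07,81.2)
"
```

```text
9.7 [0.65054538 0.1052363  0.07260495] 0.0656760136411127 [79.95095682  2.19348191] [ 4.55677459e-01  4.42637481e-01 -1.93091223e-01 -3.87955262e-05
 -9.35648131e-01 -1.61802142e+00]
dp [ 0.0094 -0.0027  0.0087] twist 0.0894 now ang 113.4 tilt [-5.e-04 -2.e-04 -1.e+00]
```

Emit:
arm_command(commands=[{"dp":[0.009,-0.003,0.01],"twist":0.0195,"grip":0.5},{"dp":[0.009,-0.003,0.03],"twist":0.039,"grip":0.5},{"dp":[0.009,-0.003,0.06],"twist":0.0585,"grip":0.5},{"dp":[0.009,-0.003,0.09],"twist":0.078,"grip":0.5},{"dp":[0.009,-0.003,0.13],"twist":0.0895,"grip":0.5},{"dp":[0.009,-0.003,0.18],"twist":0.0895,"grip":0.5},{"dp":[0.009,-0.003,0.22],"twist":0.0895,"grip":0.5},{"dp":[0.009,-0.003,0.22],"twist":0.0895,"grip":0.5}])

```text
t: 10.37
tcp_pos: [0.6467, 0.1028, 0.004]
tool_rot: [-0.002, 0.074, 0.997, -0.001]
ft_force: [-0.2, -0.0, -0.8]
gripper_width: 0.066
finger_force: 0.0
```

```bash
python3 -c "
from h import *; from bench import *
s=state(); print(s['t'],s['tcp_pos'],s['ft_force'],s['gripper_width'],stand(s['tcp_pos']))
w=world(60,0); go(s,*w,-.0037,81.2)
c=capture('scene'); P=cloud(c); g=green(c)&(P[...,2]>.046)&(P[...,2]<.054); Q=P[g]; print(rect(Q)); d=capture('top'); cv2.imwrite('pics/s5.png',np.hstack([cv2.resize(x['frame'][a:a+120,b:b+150,::-1],(400,320)) for x,a,b in((c,160,250),(d,140,180))]))
"
```

```text
10.3667 [0.64667733 0.102783   0.0040054 ] [-0.20031595 -0.04164963 -0.83197699] 0.06597252756735765 [76.50376293 -0.82269406]
dp [0.0549 0.0031 0.0259] twist 0.001 now ang 81.54 tilt [-0.0042 -0.0014 -1.    ]
[607.1 127.1  36.3  80.6  19. ]
```

View pics/s5.png

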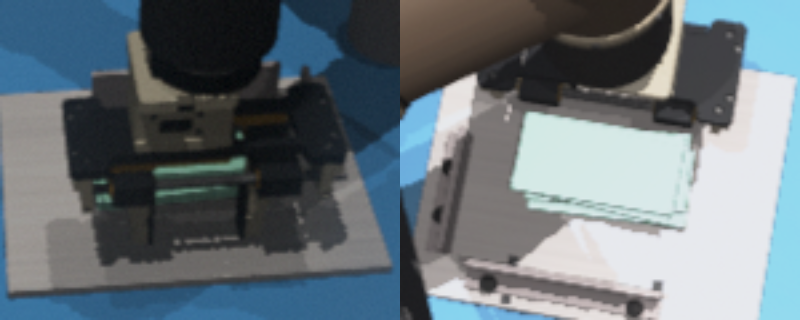

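The fingers stand on the plate side beyond the stack's +x edge (right crop (600,95)), and the stack at (600,160) is undisturbed. Lower to plate clearance and approach.

Emit:
arm_command(commands=[{"dp":[0,0.001,0.013],"twist":0.001,"grip":0.5},{"dp":[0,0.003,0.024],"twist":0.001,"grip":0.5},{"dp":[0.006,0.003,0.0255],"twist":0.001,"grip":0.5},{"dp":[0.013,0.003,0.0255],"twist":0.001,"grip":0.5},{"dp":[0.02,0.003,0.0255],"twist":0.001,"grip":0.5},{"dp":[0.027,0.003,0.0255],"twist":0.001,"grip":0.5},{"dp":[0.034,0.003,0.0255],"twist":0.001,"grip":0.5},{"dp":[0.04,0.003,0.0255],"twist":0.001,"grip":0.5}])

```text
t: 11.13
tcp_pos: [0.6366, 0.1062, -0.0005]
tool_rot: [0.0, 0.077, 0.997, 0.0]
ft_force: [1.2, 0.6, 0.2]
gripper_width: 0.0657
finger_force: 0.0
```

```bash
python3 -c "
from h import *; from bench import *
s=state(); print(s['t'],s['tcp_pos'],s['ft_force'],stand(s['tcp_pos']))
w=world(-9,0); go(s,*w,-.0037,81.2)
"
```

```text
11.1333 [ 6.36574811e-01  1.06210239e-01 -4.88722502e-04] [1.15586455 0.60658553 0.20492759] [65.99584793  1.01866052]
dp [ 0.25   -0.0034  0.0107] twist -0.0 now ang 81.19 tilt [ 2.e-04  1.e-04 -1.e+00]
```

Emit:
arm_command(commands=[{"dp":[0.0,0,0.01],"twist":0,"grip":0.5},{"dp":[0.0067,0,0.01],"twist":0,"grip":0.5},{"dp":[0.0133,0,0.01],"twist":0,"grip":0.5},{"dp":[0.02,0,0.01],"twist":0,"grip":0.5},{"dp":[0.0267,0,0.01],"twist":0,"grip":0.5},{"dp":[0.0333,0,0.01],"twist":0,"grip":0.5},{"dp":[0.04,0,0.01],"twist":0,"grip":0.5},{"dp":[0.0467,0,0.01],"twist":0,"grip":0.5}])

```text
t: 11.8
tcp_pos: [0.6232, 0.1083, -0.0035]
tool_rot: [0.0, 0.077, 0.997, 0.0]
ft_force: [1.5, -1.3, 0.1]
gripper_width: 0.0657
finger_force: 0.9
```

Emit:
arm_command(commands=[{"dp":[0.0067,0,0.0],"twist":0,"grip":0.5},{"dp":[0.0133,0,0.0],"twist":0,"grip":0.5},{"dp":[0.02,0,0.0],"twist":0,"grip":0.5},{"dp":[0.0267,0,0.0],"twist":0,"grip":0.5},{"dp":[0.0333,0,0],"twist":0,"grip":0.5},{"dp":[0.04,0,0],"twist":0,"grip":0.5},{"dp":[0.0467,0,0],"twist":0,"grip":0.5},{"dp":[0.0533,0,0],"twist":0,"grip":0.5}])

```text
t: 12.47
tcp_pos: [0.6072, 0.1108, -0.0035]
tool_rot: [0.0, 0.077, 0.997, 0.0]
ft_force: [3.1, -1.3, -0.2]
gripper_width: 0.0658
finger_force: 1.7
```

```bash
python3 -c "
from h import *; from bench import *
s=state(); print(s['t'],s['tcp_pos'],s['ft_force'],stand(s['tcp_pos']))
w=world(-9,0); go(s,*w,-.0037,81.2)
"
```

```text
12.4667 [ 0.60723708  0.11081875 -0.0035441 ] [ 3.10489731 -1.29372925 -0.24568324] [36.29842851  1.08466719]
dp [ 0.151  -0.0036  0.0005] twist -0.0 now ang 81.19 tilt [ 5.e-04  1.e-04 -1.e+00]
```

Emit:
arm_command(commands=[{"dp":[0.0067,0,0.0],"twist":0,"grip":0.5},{"dp":[0.0133,0,0.0],"twist":0,"grip":0.5},{"dp":[0.02,0,0.0],"twist":0,"grip":0.5},{"dp":[0.0267,0,0.0],"twist":0,"grip":0.5},{"dp":[0.0333,0,0],"twist":0,"grip":0.5},{"dp":[0.04,0,0],"twist":0,"grip":0.5},{"dp":[0.0467,0,0],"twist":0,"grip":0.5},{"dp":[0.0533,0,0],"twist":0,"grip":0.5}])

```text
t: 13.13
tcp_pos: [0.5913, 0.1132, -0.0036]
tool_rot: [0.0, 0.077, 0.997, 0.0]
ft_force: [4.4, -1.2, 0.0]
gripper_width: 0.0662
finger_force: 1.9
```

Emit:
arm_command(commands=[{"dp":[0.0067,0,0.0],"twist":0,"grip":0.5},{"dp":[0.0133,0,0.0],"twist":0,"grip":0.5},{"dp":[0.02,0,0.0],"twist":0,"grip":0.5},{"dp":[0.0267,0,0.0],"twist":0,"grip":0.5},{"dp":[0.0333,0,0],"twist":0,"grip":0.5},{"dp":[0.04,0,0],"twist":0,"grip":0.5},{"dp":[0.0467,0,0],"twist":0,"grip":0.5},{"dp":[0.05,0,0],"twist":0,"grip":0.5}])

```text
t: 13.8
tcp_pos: [0.5763, 0.1155, -0.0036]
tool_rot: [0.0, 0.077, 0.997, 0.0]
ft_force: [3.9, -1.7, 0.9]
gripper_width: 0.0657
finger_force: 2.1
```

```bash
python3 -c "
from h import *; from bench import *
s=state(); print(s['t'],s['tcp_pos'],s['ft_force'],stand(s['tcp_pos']))
w=world(-9,0); go(s,*w,-.0037,81.2)
c=capture('top'); cv2.imwrite('pics/s6.png',cv2.resize(c['frame'][140:280,170:340,::-1],None,fx=4,fy=4))
"
```

```text
13.8 [ 0.57629759  0.11552642 -0.00364072] [ 3.91982385 -1.70929762  0.88192358] [5.0029417  1.00361309]
dp [ 0.0467 -0.0034  0.0002] twist -0.0 now ang 81.18 tilt [ 0.e+00  1.e-04 -1.e+00]
```

View pics/s6.png

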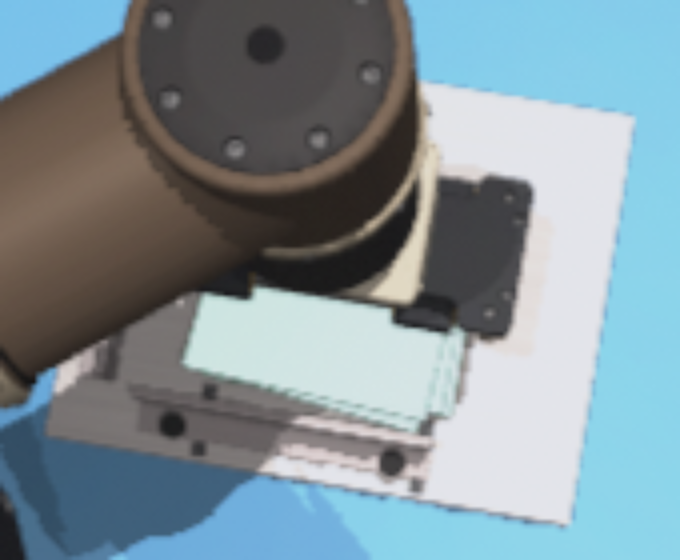

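The stack is nearly at the long stop (crop (300,400)), square to within a few degrees. I'll slow down.

Emit:
arm_command(commands=[{"dp":[0.004,0,0.0],"twist":0,"grip":0.5},{"dp":[0.008,0,0.0],"twist":0,"grip":0.5},{"dp":[0.012,0,0.0],"twist":0,"grip":0.5},{"dp":[0.016,0,0.0],"twist":0,"grip":0.5},{"dp":[0.019,0,0],"twist":0,"grip":0.5},{"dp":[0.022,0,0],"twist":0,"grip":0.5},{"dp":[0.025,0,0],"twist":0,"grip":0.5}])

```text
t: 14.43
tcp_pos: [0.5694, 0.1168, -0.0037]
tool_rot: [0.0, 0.077, 0.997, 0.0]
ft_force: [5.2, -0.8, 0.7]
gripper_width: 0.0655
finger_force: 2.5
```

Emit:
arm_command(commands=[{"dp":[0.002,0,0.0],"twist":0,"grip":0.5},{"dp":[0.004,0,0.0],"twist":0,"grip":0.5},{"dp":[0.006,0,0.0],"twist":0,"grip":0.5},{"dp":[0.008,0,0.0],"twist":0,"grip":0.5}])

```text
t: 14.77
tcp_pos: [0.5672, 0.1172, -0.0036]
tool_rot: [0.0, 0.077, 0.997, 0.0]
ft_force: [5.5, -0.8, -0.4]
gripper_width: 0.0656
finger_force: 2.7
```

Emit:
arm_command(commands=[{"dp":[0.002,0,0.0],"twist":0,"grip":0.5},{"dp":[0.004,0,0.0],"twist":0,"grip":0.5},{"dp":[0.006,0,0.0],"twist":0,"grip":0.5},{"dp":[0.008,0,0.0],"twist":0,"grip":0.5}])

```text
t: 15.1
tcp_pos: [0.5648, 0.1176, -0.0036]
tool_rot: [0.0, 0.077, 0.997, 0.0]
ft_force: [6.0, -0.2, 0.9]
gripper_width: 0.0659
finger_force: 2.7
```

Emit:
arm_command(commands=[{"dp":[0.0015,0,0.0],"twist":0,"grip":0.5},{"dp":[0.003,0,0.0],"twist":0,"grip":0.5},{"dp":[0.0045,0,0.0],"twist":0,"grip":0.5},{"dp":[0.006,0,0.0],"twist":0,"grip":0.5}])

```text
t: 15.43
tcp_pos: [0.5631, 0.1178, -0.0036]
tool_rot: [0.0, 0.077, 0.997, 0.0]
ft_force: [6.7, -1.0, -0.5]
gripper_width: 0.0658
finger_force: 3.4
```

Emit:
arm_command(commands=[{"dp":[0.0015,0,0.0],"twist":0,"grip":0.5},{"dp":[0.003,0,0.0],"twist":0,"grip":0.5},{"dp":[0.0045,0,0.0],"twist":0,"grip":0.5}])

```text
t: 15.68
tcp_pos: [0.5627, 0.1179, -0.0035]
tool_rot: [0.001, 0.077, 0.997, 0.0]
ft_force: [11.4, -5.1, -2.9]
gripper_width: 0.0656
finger_force: 6.3
```

Emit:
arm_command(commands=[{"dp":[0.0015,0,0.0],"twist":0,"grip":0.5},{"dp":[0.003,0,0.0],"twist":0,"grip":0.5},{"dp":[0.003,0,0.0],"twist":0,"grip":0.5}])

```text
t: 15.93
tcp_pos: [0.5627, 0.1179, -0.0033]
tool_rot: [0.002, 0.077, 0.997, 0.0]
ft_force: [13.6, -5.5, -2.5]
gripper_width: 0.0656
finger_force: 7.2
```

Emit:
arm_command(commands=[{"dp":[0.0015,0,0.0],"twist":0,"grip":0.5},{"dp":[0.003,0,0.0],"twist":0,"grip":0.5},{"dp":[0.0045,0,0.0],"twist":0,"grip":0.5},{"dp":[0.0045,0,0.0],"twist":0,"grip":0.5}])

```text
t: 16.27
tcp_pos: [0.5628, 0.118, -0.0028]
tool_rot: [0.003, 0.077, 0.997, 0.0]
ft_force: [17.9, -9.3, -3.7]
gripper_width: 0.0659
finger_force: 9.7
```

```bash
python3 -c "
from h import *; from bench import *
s=state(); print(s['t'],s['tcp_pos'],s['ft_force'],s['ft_torque'],stand(s['tcp_pos']))
w=world(5,0); go(s,*w,-.0037,81.2)
c=capture('top'); cv2.imwrite('pics/s7.png',cv2.resize(c['frame'][180:280,170:330,::-1],None,fx=5,fy=5,interpolation=cv2.INTER_CUBIC))
"
```

```text
16.2667 [ 0.56277865  0.11798535 -0.00275654] [17.92054561 -9.27241786 -3.67827173] [-3.54152471 -6.43421466 -0.06435336] [-8.73303516  1.365389  ]
dp [-0.0458 -0.0046  0.0034] twist 0.0001 now ang 81.22 tilt [ 5.7e-03  5.0e-04 -1.0e+00]
```

View pics/s7.png

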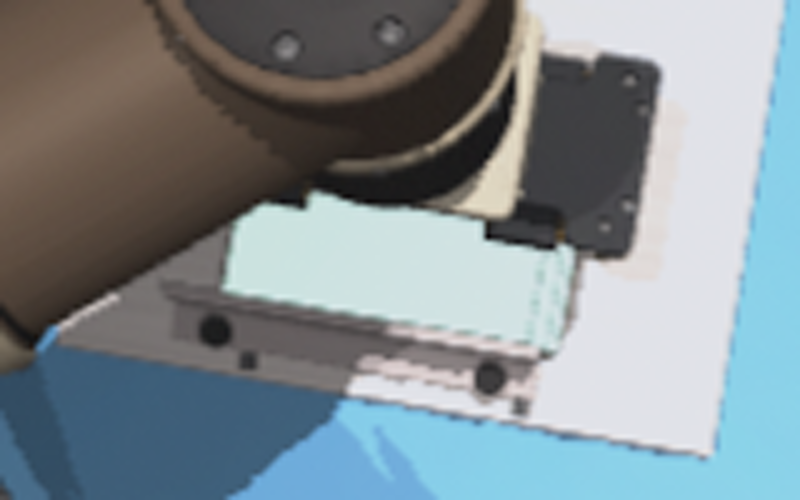

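All four are flush on the long stop: slab edge parallel to the stop, crop (225,293) to (550,355). Back off gently, rise, then turn for the end push.

Emit:
arm_command(commands=[{"dp":[-0.005,0,0],"twist":0,"grip":0.5},{"dp":[-0.012,0,0],"twist":0,"grip":0.5},{"dp":[-0.03,0,0],"twist":0,"grip":0.5},{"dp":[-0.055,0,0],"twist":0,"grip":0.5},{"dp":[-0.06,0,-0.06],"twist":0,"grip":0},{"dp":[-0.06,0,-0.16],"twist":0,"grip":-1},{"dp":[-0.06,0,-0.23],"twist":-0.01,"grip":-1},{"dp":[-0.06,-0.05,-0.25],"twist":-0.03,"grip":-1}])

```text
t: 16.98
tcp_pos: [0.5766, 0.1024, 0.0744]
tool_rot: [0.002, -0.019, 1.0, 0.001]
ft_force: [1.4, -0.3, 0.9]
gripper_width: 0.0445
finger_force: 0.0
```

```bash
python3 -c "
from h import *; from bench import *
s=state(); print(s['t'],s['tcp_pos'],s['ft_force'],stand(s['tcp_pos']))
w=world(-50.5,-98); go(s,*w,.07,171.2)
"
```

```text
16.9833 [0.57661652 0.10244559 0.07442434] [ 1.40801349 -0.27847334  0.88801093] [  7.31930478 -11.87444571]
dp [ 0.2439 -0.2452  0.0136] twist -0.2195 now ang 92.17 tilt [ 0.0034  0.0014 -1.    ]
```

Emit:
arm_command(commands=[{"dp":[0.03,-0.03,0],"twist":-0.0195,"grip":-1},{"dp":[0.08,-0.08,0],"twist":-0.039,"grip":-1},{"dp":[0.14,-0.14,0],"twist":-0.0585,"grip":-1},{"dp":[0.19,-0.19,0],"twist":-0.078,"grip":-1},{"dp":[0.23,-0.23,0],"twist":-0.0975,"grip":-1},{"dp":[0.244,-0.245,0.01],"twist":-0.117,"grip":-1},{"dp":[0.244,-0.245,0.01],"twist":-0.1365,"grip":-1},{"dp":[0.244,-0.245,0.01],"twist":-0.156,"grip":-1}])

```text
t: 17.65
tcp_pos: [0.5027, 0.0239, 0.0679]
tool_rot: [-0.001, -0.488, 0.873, 0.0]
ft_force: [-0.0, 0.1, 0.7]
gripper_width: -0.0001
finger_force: 0.0
```

```bash
python3 -c "
from h import *; from bench import *
s=state(); print(s['t'],s['tcp_pos'],s['ft_force'],stand(s['tcp_pos']))
w=world(-50.5,-98); go(s,*w,-.0037,171.2)
c=capture('top'); P=cloud(c); g=green(c)&(P[...,2]>.012)&(P[...,1]>0);Q=P[g]; 
X=(Q[:,:2]-[.5706,.113])@RS*1000; print('ext x',np.percentile(X[:,0],[.5,99.5]).round(1),'y',np.percentile(X[:,1],[.5,99.5]).round(1))
"
```

```text
17.65 [0.50271603 0.02391549 0.06794162] [-0.04536087  0.10996109  0.71374353] [ -53.69727005 -100.78584884]
dp [-0.013  -0.0066  0.2388] twist -0.0633 now ang 148.4 tilt [-2.1e-03 -4.0e-04 -1.0e+00]Traceback (most recent call last):
  File "<string>", line 6, in <module>
    X=(Q[:,:2]-[.5706,.113])@RS*1000; print('ext x',np.percentile(X[:,0],[.5,99.5]).round(1),'y',np.percentile(X[:,1],[.5,99.5]).round(1))
                                                    ~~~~~~~~~~~~~^^^^^^^^^^^^^^^^^^
    return _quantile_unchecked(
        a, q, axis, out, overwrite_input, method, keepdims, weights)
    return _ureduce(a,
                    func=_quantile_ureduce_func,
    ...<5 lines>...
                    overwrite_input=overwrite_input,
                    method=method)
    r = func(a, **kwargs)
    result = _quantile(arr,
                       quantiles=q,
    ...<2 lines>...
                       out=out,
                       weights=wgt)
    slices_having_nans = np.isnan(arr[-1, ...])
                                  ~~~^^^^^^^^^
IndexError: index -1 is out of bounds for axis 0 with size 0
```

Emit:
arm_command(commands=[{"dp":[-0.01,-0.006,0.02],"twist":-0.0195,"grip":-1},{"dp":[-0.01,-0.006,0.05],"twist":-0.039,"grip":-1},{"dp":[-0.01,-0.006,0.08],"twist":-0.0585,"grip":-1},{"dp":[-0.01,-0.006,0.11],"twist":-0.064,"grip":-1},{"dp":[-0.01,-0.006,0.15],"twist":-0.064,"grip":-1},{"dp":[-0.01,-0.006,0.19],"twist":-0.064,"grip":-1},{"dp":[-0.01,-0.006,0.22],"twist":-0.064,"grip":-1},{"dp":[-0.01,-0.006,0.23],"twist":-0.064,"grip":-1}])

```text
t: 18.37
tcp_pos: [0.5058, 0.0258, -0.0023]
tool_rot: [-0.001, -0.65, 0.76, 0.001]
ft_force: [-1.2, -0.4, -0.6]
gripper_width: 0.0001
finger_force: 0.0
```

```bash
python3 -c "
from h import *; from bench import *
s=state(); print(s['t'],s['tcp_pos'],s['ft_force'],stand(s['tcp_pos']))
w=world(-50.5,-88); go(s,*w,-.0037,171.2)
"
```

```text
18.3667 [ 0.50584613  0.02582839 -0.00228801] [-1.18880882 -0.37883313 -0.59021035] [-50.89666192 -98.41660413]
dp [-0.0347 -0.0012  0.0047] twist -0.0005 now ang 171.02 tilt [-0.003 -0.001 -1.   ]
```

Emit:
arm_command(commands=[{"dp":[-0.0067,0,0.003],"twist":-0.0004,"grip":-1},{"dp":[-0.0133,0,0.003],"twist":-0.0004,"grip":-1},{"dp":[-0.02,0,0.003],"twist":-0.0004,"grip":-1},{"dp":[-0.0267,0,0.003],"twist":-0.0004,"grip":-1},{"dp":[-0.0333,0,0.003],"twist":-0.0004,"grip":-1},{"dp":[-0.04,0,0.003],"twist":-0.0004,"grip":-1},{"dp":[-0.0467,0,0.003],"twist":-0.0004,"grip":-1},{"dp":[-0.0533,0,0.003],"twist":-0.0004,"grip":-1}])

```text
t: 19.03
tcp_pos: [0.5094, 0.0421, -0.0014]
tool_rot: [-0.0, -0.651, 0.759, -0.0]
ft_force: [0.6, -4.8, 1.4]
gripper_width: 0.0005
finger_force: 2.4
```

Emit:
arm_command(commands=[{"dp":[-0.0067,0,0],"twist":0,"grip":-1},{"dp":[-0.0133,0,0],"twist":0,"grip":-1},{"dp":[-0.02,0,0],"twist":0,"grip":-1},{"dp":[-0.0267,0,0],"twist":0,"grip":-1},{"dp":[-0.0333,0,0],"twist":0,"grip":-1},{"dp":[-0.04,0,0],"twist":0,"grip":-1},{"dp":[-0.0467,0,0],"twist":0,"grip":-1},{"dp":[-0.0533,0,0],"twist":0,"grip":-1}])

```text
t: 19.7
tcp_pos: [0.5116, 0.0572, -0.0015]
tool_rot: [-0.001, -0.651, 0.759, -0.0]
ft_force: [0.3, -6.0, 1.8]
gripper_width: 0.0008
finger_force: 3.0
```

```bash
python3 -c "
from h import *; from bench import *
s=state(); print(s['t'],s['tcp_pos'],s['ft_force'],stand(s['tcp_pos']))
w=world(-50.5,-29.5); go(s,*w,-.0037,171.2)
"
```

```text
19.7 [ 0.51160616  0.05715586 -0.00146705] [ 0.3066503  -5.95603887  1.80100384] [-49.99709389 -66.57670006]
dp [-0.1236  0.0015  0.0073] twist 0.0002 now ang 171.29 tilt [-7.0e-04 -1.1e-03 -1.0e+00]
```

Emit:
arm_command(commands=[{"dp":[-0.0067,0,0],"twist":0,"grip":-1},{"dp":[-0.0133,0,0],"twist":0,"grip":-1},{"dp":[-0.02,0,0],"twist":0,"grip":-1},{"dp":[-0.0267,0,0],"twist":0,"grip":-1},{"dp":[-0.0333,0,0],"twist":0,"grip":-1},{"dp":[-0.04,0,0],"twist":0,"grip":-1},{"dp":[-0.0467,0,0],"twist":0,"grip":-1},{"dp":[-0.0533,0,0],"twist":0,"grip":-1}])

```text
t: 20.37
tcp_pos: [0.514, 0.0729, -0.0015]
tool_rot: [-0.001, -0.651, 0.759, -0.0]
ft_force: [0.6, -5.7, 2.5]
gripper_width: 0.0004
finger_force: 3.1
```

Emit:
arm_command(commands=[{"dp":[-0.006,0,0],"twist":0,"grip":-1},{"dp":[-0.012,0,0],"twist":0,"grip":-1},{"dp":[-0.018,0,0],"twist":0,"grip":-1},{"dp":[-0.023,0,0],"twist":0,"grip":-1},{"dp":[-0.028,0,0],"twist":0,"grip":-1},{"dp":[-0.032,0,0],"twist":0,"grip":-1},{"dp":[-0.036,0,0],"twist":0,"grip":-1},{"dp":[-0.04,0,0],"twist":0,"grip":-1}])

```text
t: 21.03
tcp_pos: [0.5158, 0.0842, -0.0015]
tool_rot: [-0.001, -0.651, 0.759, -0.0]
ft_force: [1.6, -8.5, 3.6]
gripper_width: 0.0002
finger_force: 4.4
```

```bash
python3 -c "
from h import *; from bench import *
s=state(); print(s['t'],s['tcp_pos'],s['ft_force'],stand(s['tcp_pos']))
c=capture('scene'); np.savez('s8.npz',**c)
cv2.imwrite('pics/s8.png',cv2.resize(c['frame'][165:275,240:400,::-1],None,fx=5,fy=5,interpolation=cv2.INTER_CUBIC))
"
```

```text
21.0333 [ 0.51575091  0.08423524 -0.00147138] [ 1.64523169 -8.48726867  3.57197566] [-50.04389795 -39.18200124]
```

View pics/s8.png

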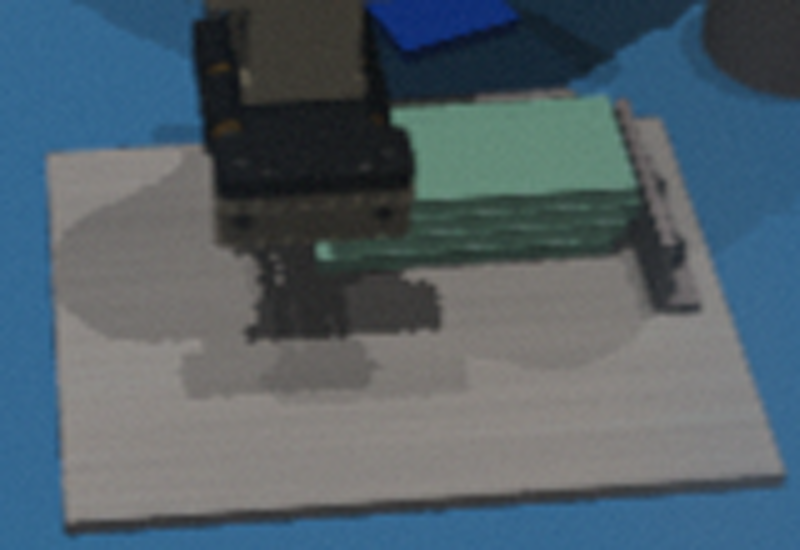

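The stack is aligned along the long stop, with a small gap left to the end stop (crop (640,190)). I'm creeping on, using force from here.

Emit:
arm_command(commands=[{"dp":[-0.003,0,0],"twist":0,"grip":-1},{"dp":[-0.006,0,0],"twist":0,"grip":-1},{"dp":[-0.009,0,0],"twist":0,"grip":-1},{"dp":[-0.012,0,0],"twist":0,"grip":-1},{"dp":[-0.014,0,0],"twist":0,"grip":-1}])

```text
t: 21.5
tcp_pos: [0.5164, 0.0883, -0.0015]
tool_rot: [-0.001, -0.651, 0.759, -0.0]
ft_force: [2.3, -9.3, 3.5]
gripper_width: 0.0005
finger_force: 4.4
```

Emit:
arm_command(commands=[{"dp":[-0.0015,0,0],"twist":0,"grip":-1},{"dp":[-0.003,0,0],"twist":0,"grip":-1},{"dp":[-0.0045,0,0],"twist":0,"grip":-1},{"dp":[-0.006,0,0],"twist":0,"grip":-1}])

```text
t: 21.83
tcp_pos: [0.5166, 0.0899, -0.0015]
tool_rot: [-0.001, -0.651, 0.759, -0.0]
ft_force: [1.9, -9.7, 4.5]
gripper_width: 0.0003
finger_force: 5.0
```

Emit:
arm_command(commands=[{"dp":[-0.0015,0,0],"twist":0,"grip":-1},{"dp":[-0.003,0,0],"twist":0,"grip":-1},{"dp":[-0.0045,0,0],"twist":0,"grip":-1},{"dp":[-0.0045,0,0],"twist":0,"grip":-1}])

```text
t: 22.17
tcp_pos: [0.5168, 0.0912, -0.0015]
tool_rot: [-0.001, -0.651, 0.759, -0.0]
ft_force: [2.6, -8.9, 3.5]
gripper_width: 0.0004
finger_force: 4.9
```

Emit:
arm_command(commands=[{"dp":[-0.0015,0,0],"twist":0,"grip":-1},{"dp":[-0.003,0,0],"twist":0,"grip":-1},{"dp":[-0.0045,0,0],"twist":0,"grip":-1},{"dp":[-0.0045,0,0],"twist":0,"grip":-1}])

```text
t: 22.5
tcp_pos: [0.517, 0.0923, -0.0015]
tool_rot: [-0.001, -0.651, 0.759, -0.0]
ft_force: [3.0, -10.7, 3.2]
gripper_width: 0.0003
finger_force: 5.5
```

Emit:
arm_command(commands=[{"dp":[-0.0015,0,0],"twist":0,"grip":-1},{"dp":[-0.003,0,0],"twist":0,"grip":-1},{"dp":[-0.003,0,0],"twist":0,"grip":-1}])

```text
t: 22.75
tcp_pos: [0.5171, 0.0931, -0.0015]
tool_rot: [-0.001, -0.651, 0.759, -0.0]
ft_force: [2.5, -11.3, 3.1]
gripper_width: 0.0002
finger_force: 5.6
```

Emit:
arm_command(commands=[{"dp":[-0.0015,0,0],"twist":0,"grip":-1},{"dp":[-0.003,0,0],"twist":0,"grip":-1},{"dp":[-0.003,0,0],"twist":0,"grip":-1}])

```text
t: 23.0
tcp_pos: [0.5172, 0.0939, -0.0015]
tool_rot: [-0.001, -0.651, 0.759, -0.001]
ft_force: [2.4, -11.8, 3.4]
gripper_width: 0.0005
finger_force: 5.9
```

Emit:
arm_command(commands=[{"dp":[-0.0015,0,0],"twist":0,"grip":-1},{"dp":[-0.003,0,0],"twist":0,"grip":-1},{"dp":[-0.003,0,0],"twist":0,"grip":-1}])

```text
t: 23.25
tcp_pos: [0.5172, 0.094, -0.0014]
tool_rot: [-0.002, -0.651, 0.759, -0.001]
ft_force: [4.8, -16.7, 3.8]
gripper_width: 0.0006
finger_force: 8.2
```

Emit:
arm_command(commands=[{"dp":[-0.0015,0,0],"twist":0,"grip":-1},{"dp":[-0.003,0,0],"twist":0,"grip":-1},{"dp":[-0.003,0,0],"twist":0,"grip":-1}])

```text
t: 23.5
tcp_pos: [0.5171, 0.0939, -0.0015]
tool_rot: [-0.003, -0.651, 0.759, -0.001]
ft_force: [5.7, -21.7, 4.3]
gripper_width: 0.0002
finger_force: 10.5
```

Home against the end stop at 22 N. Back off, rise clear and check.

Emit:
arm_command(commands=[{"dp":[0.005,0,0],"twist":0,"grip":-1},{"dp":[0.012,0,0],"twist":0,"grip":-1},{"dp":[0.03,0,0],"twist":0,"grip":-1},{"dp":[0.06,0,0],"twist":0,"grip":-1},{"dp":[0.1,0,-0.06],"twist":0,"grip":-1},{"dp":[0.2,0,-0.16],"twist":0,"grip":-1},{"dp":[0.32,0,-0.28],"twist":0,"grip":-1},{"dp":[0.44,0,-0.36],"twist":0,"grip":-1}])

```text
t: 24.17
tcp_pos: [0.4993, -0.0243, 0.1014]
tool_rot: [0.0, -0.652, 0.758, -0.0]
ft_force: [1.6, -0.4, -0.1]
gripper_width: -0.0
finger_force: 0.0
```

Emit:
arm_command(commands=[{"dp":[0.1,0,0],"twist":0,"grip":-1},{"dp":[0.2,0,0],"twist":0,"grip":-1},{"dp":[0.3,0,0],"twist":0,"grip":-1},{"dp":[0.4,0,0],"twist":0,"grip":-1},{"dp":[0.45,0,0],"twist":0,"grip":-1},{"dp":[0.45,0,0],"twist":0,"grip":-1}])

```text
t: 24.67
tcp_pos: [0.4778, -0.1595, 0.0996]
tool_rot: [-0.0, -0.65, 0.76, 0.0]
ft_force: [-0.3, 0.7, 0.2]
gripper_width: 0.0005
finger_force: 0.0
```

```bash
python3 - <<'E'
from h import *; from bench import *
s=state(); print(s['t'],s['tcp_pos'],s['ft_force'])
for n,cs in(("scene",(.5718,.1176)),("top",(.5706,.113))):
    c=capture(n); np.savez(n+"9.npz",**c); P=cloud(c)
    g=big(green(c)&(P[...,2]>.008)&(P[...,1]>.03)&(P[...,1]<.25)&(P[...,0]>.42)&(P[...,0]<.7))[0]; Q=P[g]
    X=(Q[:,:2]-cs)@RS*1000
    for lo,hi in((10,20),(20,30),(30,40),(40,46),(46,54)):
        m=(Q[:,2]*1000>lo)&(Q[:,2]*1000<hi); q=X[m]
        if m.sum()>15: print(n,lo,m.sum(),"x",np.percentile(q[:,0],[2,50,98]).round(1),"y",np.percentile(q[:,1],[2,98]).round(1),rect(Q[m]))
    t=(P[...,2]>.044)&(P[...,2]<.056)&(P[...,0]<.72)&(P[...,0]>.4)&(P[...,1]>0)&(P[...,1]<.25)&~g
    for m in big(t)[:2]:
        q=(P[m][:,:2]-cs)@RS*1000; print(n,"stop",m.sum(),np.percentile(q,[3,50,97],axis=0).round(1).tolist())
E
```

```text
24.6667 [ 0.47784006 -0.15951685  0.09956411] [-0.29270998  0.73895196  0.24167965]
scene 10 127 x [-48.3 -19.9 -17. ] y [-19.9 106.2] [554.6 157.  136.   45.8  61.2]
scene 20 206 x [-30.  -19.8 -17. ] y [-20.  106.4] [555.2 158.  139.2  50.3  61.5]
scene 30 206 x [-48.9 -19.6 -16.7] y [-20.  104.4] [557.6 160.2 132.1  34.4  66.7]
scene 40 131 x [-46.2 -19.5 -16.4] y [-19.7 107.4] [540.1 167.1 133.1  53.8  75.9]
scene 46 1200 x [-82.1 -47.6 -17.9] y [-17.8 107.8] [528.  170.2 131.   70.7  80.7]
scene stop 152 [[-89.6, -63.5], [-85.4, -22.8], [-81.2, 83.5]]
scene stop 92 [[-71.1, 109.6], [-13.4, 112.5], [19.9, 115.6]]
top 40 42 x [-82.8 -48.5 -21.9] y [ 49.1 109.7] [529.1 202.2  61.7  62.5  74.2]
top 46 696 x [-80.8 -47.4 -21.8] y [ 47.5 109.7] [531.2 196.3  68.8  62.7  80.8]
top stop 581 [[-88.1, 21.1], [-67.0, 41.3], [-21.4, 82.7]]
top stop 137 [[-77.8, 109.7], [-26.5, 113.1], [16.2, 116.4]]
```

```bash
python3 - <<'E'
from h import *
c=dict(np.load("scene9.npz")); P=cloud(c); cs=(.5718,.1176)
g=big(green(c)&(P[...,2]>.008)&(P[...,1]>.03)&(P[...,1]<.25)&(P[...,0]>.42)&(P[...,0]<.7))[0]; Q=P[g]; X=(Q[:,:2]-cs)@RS*1000
for lo in(10,20,30,40):
    m=(Q[:,2]*1000>lo+1)&(Q[:,2]*1000<lo+(7 if lo==40 else 9))&(X[:,0]>-26)
    x,y=X[m].T; p=np.polyfit(y,x,1); r=x-np.polyval(p,y); k=abs(r)<2.5; p=np.polyfit(y[k],x[k],1)
    print(lo,k.sum(),"yaw rel stand deg",np.degrees(-np.arctan(p[0])).round(2),"x at y45",np.polyval(p,45).round(2),"y ends",np.percentile(y,[1,99]).round(1),"std",r[k].std().round(2))
# right/left silhouette at the -y end per layer in the image: first green column per row
E
```

```text
10 85 yaw rel stand deg -0.05 x at y45 -19.74 y ends [-16.9 105.5] std 1.13
20 142 yaw rel stand deg -0.25 x at y45 -19.57 y ends [-19.1 107.2] std 1.14
30 139 yaw rel stand deg -0.17 x at y45 -19.36 y ends [-18.3 106.5] std 1.25
40 115 yaw rel stand deg 0.08 x at y45 -19.39 y ends [-19.5 107.9] std 1.18
```

All four layers agree within camera noise: front faces within 0.4 mm of each other, yaw within 0.25° of the stand, and ends level against the stop. Handing in.

```bash
python3 -c "
from bench import *
print(finish_job())"
```

```text
the job is handed in; nothing more can be done
None
```

The job is handed in: the loose slab was laid on the stack, then all four were pushed home against the long stop at about 20 N and the end stop at about 23 N; by camera they are flush to about 0.4 mm and square to about 0.25°.

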